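# Tip the spare breakers out of the flap caddy for the meter board

## Task

Slide the empty tray squarely up to the tipping stand, under the caddy's mouth, then push the caddy's bail forward to tip it just far enough (never more than about 45 degrees) that the flap swings open and both breakers slide out into the tray. Let the caddy gently back down until it rests with its flap shut, never letting it drop, and slide the tray with both breakers in it close up to the foot of the meter board, square and centred on it. Leave the other things on the counter where they are.

Things in the scene. Friction and masses are not known exactly. Their poses are not given: they have to be found in the camera images.
- stand: Fixed dark steel stand carrying the caddy. Origin: on the counter straight below the middle of the caddy's lip. Its -y points the way the mouth looks, +y to the caddy's closed rear, x along the lip. An upright plate 170 wide, 40 high has its face at y = +12 mm; the tray's end wall passes under the lip and meets it. Cheeks at x = +-84 reach 13 mm before the lip line, above 40 mm only.
- lip (a point): Middle of the caddy's lip, 55 mm above the counter; the tipping axis runs through it along the stand's x axis.
- caddy (a joint): Tilt of the caddy about its lip, rad: 0 at rest, growing as its rear rises and its mouth turns down. Sheet-metal box 150 wide, 145 long (lip to rear), 85 high, clear top, about 0.7 kg, weight behind the lip: let go below about 50 degrees it drops back to 0. The breakers begin to slide somewhere between about 7 and 16 degrees.
- flap (a joint): Opening of the free-swinging metal flap that closes the mouth, hinged on the mouth's top edge, in rad: 0 shut, growing outward. It hangs by its own weight, so it opens as the caddy tips and shuts as it comes down.
- bar (a point): Middle of the bail's cross bar: 12 mm round bar along the stand's x on two fixed uprights 146 mm apart. At rest 80 mm behind the lip (stand +y) and 220 mm above the counter, 80 mm above the clear top. It turns rigidly with the caddy about the lip: pushing it toward the mouth (stand -y) with about 4 to 6 N tips the caddy; it stays 220 to 240 mm high up to 45 degrees.
- tray: Loose metal tray, 0.35 kg: 190 (its x) by 150 (its y) outside, walls 30 high, 4 thick, open top. Origin: centre of its underside. Against the stand's plate its origin is at stand y = -63 mm (its +y end toward the stand). Its -y end goes to the meter board.
- tray_tab (a point): Grip point of the tray's thumb tab, 40 mm above the tray's underside: an upright plate 12 thick (tray x), 60 wide (tray y), 55 high, on a 6 mm thick foot outside the tray's -x wall; centre at tray x = -136, with 35 mm free between tab and tray wall.
- breaker1_center (a point): Centre of one white two-pole breaker lying on its side, 58 (x) by 85 (y) by 36 high, 0.16 kg; starts in the caddy, on its floor (4 mm thick), 85 mm side along the caddy.
- breaker2_center (a point): Centre of the other breaker, same shape, lying beside the first.
- breaker1: The same breaker as breaker1_center; origin at the centre of its underside.
- breaker2: The same breaker as breaker2_center; origin at the centre of its underside.
- board: Fixed upright plywood meter board, 300 wide, 180 high; a blue controller and a white switch on its upper half stand out at most 55 mm, above 90 mm height, neither nearer than 100 mm to its -x edge. Origin: foot of its front face, in the middle; +y points out of the face toward the stand, x along the foot. With the tray's -y end against the foot the tray's origin is at board y = 75 mm.
- coffee_can: Bystander: can 76 across, 110 high; origin at the underside.
- jar: Bystander: jar 80 across, 120 high; origin at the underside.
- screwdriver: Bystander: screwdriver 190 long, lying.
- spanner: Bystander: spanner 160 long, lying.
- carton: Bystander: carton 90 x 60 x 120 high; origin at the underside.
- tape: Bystander: roll of black tape 100 across, 25 high; origin at the underside.
- mug: Bystander: white mug 80 across, 90 high; origin at the underside.

How it is judged:
On the way, in this order (a step that is already met when the one before it is completed fails the run):
1. the empty tray stands square against the stand, under the lip (x of tray in the frame of stand between -0.03 and 0.03 m and y of tray in the frame of stand between -0.092 and -0.04 m and angle between the y axis of tray and the y axis of stand, either way round below 0.2 rad), for 0.2 s.
2. the caddy is tipped and its flap swings open over the tray (all of step 1 and value of joint caddy above 0.1 rad and value of joint flap above 0.06 rad), for 0.02 s.
3. both breakers have come to rest in the tray (x of breaker1_center in the frame of tray between -0.09 and 0.09 m and y of breaker1_center in the frame of tray between -0.073 and 0.073 m and z of each of breaker1_center, breaker2_center in the frame of tray below 0.06 m and linear speed of each of breaker1, breaker2 below 0.05 m/s and x of breaker2_center in the frame of tray between -0.09 and 0.09 m and y of breaker2_center in the frame of tray between -0.073 and 0.073 m), for 0.2 s.
4. the caddy is back at rest with its flap shut, both breakers in the tray (all of step 3 and value of joint caddy below 0.05 rad and value of joint flap below 0.12 rad), for 0.2 s.
5. the loaded tray stands at the foot of the meter board (all of step 3 and x of tray in the frame of board between -0.05 and 0.05 m and y of tray in the frame of board between 0.06 and 0.11 m and angle between the y axis of tray and the y axis of board, either way round below 0.2 rad and angle between tray's own z axis and vertical below 0.06 rad and linear speed of tray below 0.02 m/s), for 0.2 s.
At the end, for the whole second after the job is handed in: Both breakers lie still in the tray; the tray lies flat and still, its -y end within 35 mm of the meter board's foot, within 50 mm of centred on it and 0.2 rad of square; the caddy is down (under 0.05 rad), its flap shut (under 0.12 rad) (all of step 5 and value of joint caddy below 0.05 rad and value of joint flap below 0.12 rad); the robot touches nothing.
It fails at once if the caddy is tipped past 50 degrees (value of joint caddy above 0.87 rad).
It fails at once if the caddy is let drop back (faster than 3.5 rad/s) (velocity of joint caddy below -3.5 rad/s).
It fails at once if a bystander is moved by more than 40 mm (distance of any of coffee_can, jar, screwdriver, spanner, carton, tape, mug from where it was at the start of the episode above 0.04 m).
It also fails if it takes over 72 s, if anything falls off the work surface, if the arm or the gripper's body presses on something with over 40 N, if the wrist force passes 120 N, or if a joint passes its speed limit or range.

## Robot

A 7-joint arm with a two-finger parallel gripper is mounted at the origin on the work surface. World frame = base frame: x ahead of the robot, y to its left, z up, the work surface at z = 0. Lengths are in m, angles in rad, forces in N, time in s.
With the tool pointing down it reaches from about 0.425 to 0.875 m from the base axis. Payload 4.7 kg.
Tool frame: the origin (TCP) lies on the centre line of the jaws, within the pads' length; the fingertips stand 19 mm ahead of it and the grasp point (between the pads) is the TCP; z points along the fingers, y is the line along which they close (so a half turn about z gives the same grasp; the last joint's range is limited). The gripper opens to 87 mm and grips with 3 to 60 N. Pads are 19 mm wide; open, the fingers measure 117 mm over their backs; the gripper's body (75 mm by 190 mm) begins 51 mm behind the grasp point.
Start: joints at [1.257, 0.321, -0.07, 1.45, 0.023, 1.371, -0.057], TCP at [0.209, -0.615, 0.242] pointing down, gripper open.
Joint ranges: [-2.86, 2.86], [-0.3, 2.09], [-1.38, 1.24], [0.06, 2.45], [-1.56, 4.7], [0.09, 2.05], [-2.69, 2.69]. Speed limits (rad/s): [2.57, 2.57, 3.14, 3.14, 3.14, 3.14, 3.14].

## Interface

Orientations are given as a unit quaternion [w, x, y, z].
In Python, from plant import robot gives the robot as it stands.
- The arm moves only by the tool arm_command, never from a script. Its argument "deltas" is a list that holds one entry, the list of rows, each a list of 7 numbers: the shift along the world's x, y, z each as a share of 0.15 m, from -1 to 1, then the turn, a rotation vector about the world's x, y, z each as a share of 180 degrees, from -1 to 1, then the closure, from -1 (fully open) to 1 (shut), so that 0 is half open. A call has 1 to 20 rows; each row is the pose to reach, as a shift and turn from the pose commanded when the call began, turning the shorter way round; what a row does not reach only later rows make up. A row lasts 1/12 s, in which the tool goes at most 41.7 mm and 7.16 degrees, less where a joint would pass 70% of its speed; a pose out of reach is approached as far as the arm can. A call with a number of a shift or a turn outside -1 to 1 is refused whole. A call with a gripper value outside its range is refused whole. The fingers move at their own pace and stop on an object; "grip_force" is the grip in N (left out, the last holds). Time passes only in rows, so rows that repeat a pose let the fingers close. It gives the time, the measured TCP pose, the force, the opening and the grip force at its end, in the units of the state.
- robot.get_obs(): the state, without advancing time (a new reading comes with each control period).
- robot.read_camera(name): name is "scene" or "top" or "wrist"; returns a dict with "img" (420x560x3 uint8, red, green, blue), "mtx" (3x3 intrinsics, pixels), "origin" and "orientation" of the camera in the world. Camera axes: x right, y up, looking along -z (the intrinsics and any distortion apply to the point x, -y, -z); pixel columns grow to the right and rows downward; lengths in m; the calibration is good to about 2 mm. The wrist camera is an equidistant fisheye: a pixel r from the principal point sees the ray r / f radians off the axis. A picture is of the moment at which its call begins. There is no depth.
- robot.close_job(): hands the job in; it is judged then, once.
The state is a dict: "clock": time; "qpos": joint angles; "qvel": joint speeds; "tau": joint torques, N m; "tool_pos": TCP position; "tool_rot": TCP orientation; "ft_force": force on the tool from outside, world axes, zero at the start; "wrist_torque": the same for the moment, N m; "grip_width": finger opening in m; "gripper_force": force on a finger pad.
Only numpy, scipy, OpenCV 4.12 (cv2) and the standard library are available. Lean on these libraries where they do the work, as an engineer would, in place of code of your own. Each camera call takes 0.05 s, during which the arm holds its last target. There are 200 camera calls.

## Working session

There is one attempt and no reset: what is moved stays moved. The work goes in short steps, Python scripts to look and compute and a tool call to move; the robot and the scene stay as the last step left them, time stands still between calls to the robot, and variables do not carry over. Pictures are saved under pics/ and viewed, at most 11 in all, crops included, and the job is handed in when it is done.

Besides the shell and the picture viewer there is one more tool, called after "Call:" as name(argument=value, ...), one argument or row to a line, values as JSON. arm_command: Moves the arm, as the interface text tells. Its arguments: {"type":"object","properties":{"deltas":{"type":"array","items":{"type":"array","items":{"type":"array","items":{"type":"number"}}}},"grip_force":{"type":"number"}},"required":["deltas"]}

```bash
mkdir -p pics
cat > h.py <<'E'
import numpy as np, cv2
from scipy.spatial.transform import Rotation as R
from plant import robot
def cam(n):
    c=robot.read_camera(n); q=np.array(c["orientation"])
    c["R"]=R.from_quat([q[1],q[2],q[3],q[0]]).as_matrix(); c["K"]=np.array(c["mtx"]); c["o"]=np.array(c["origin"]); return c
def ray(c,u,v,fish=False):
    K=c["K"]; x=(u-K[0,2])/K[0,0]; y=(v-K[1,2])/K[1,1]
    if fish:
        r=np.hypot(x,y); s=np.sin(r)/max(r,1e-9); d=np.array([x*s,-y*s,-np.cos(r)])
    else: d=np.array([x,-y,-1.])
    return c["R"]@d
def onz(c,u,v,z,fish=False):
    d=ray(c,u,v,fish); return c["o"]+d*(z-c["o"][2])/d[2]
def save(c,n): cv2.imwrite("pics/"+n,cv2.cvtColor(c["img"],cv2.COLOR_RGB2BGR))
E
python3 - <<'E'
from h import *
import pickle
for n in("scene","top"):
    c=cam(n); save(c,n+"0.png"); pickle.dump(c,open(n+".pkl","wb")); print(n,c["o"],c["R"][:,2],c["K"][0,0],{k for k in c})
print(robot.get_obs())
E
```

```text
scene [ 1.01646685 -0.45731167  0.92538325] [ 0.40529445 -0.50991259  0.75876581] 418.08180798125494 {'orientation', 'o', 'mtx', 'K', 'R', 'img', 'origin'}
top [0.38327873 0.06009143 1.1924804 ] [-0.22326948  0.02464234  0.97444522] 382.67879662937895 {'orientation', 'o', 'mtx', 'K', 'R', 'img', 'origin'}
{'clock': 0.1, 'qpos': array([ 1.25709834,  0.32175324, -0.07005183,  1.45154618,  0.02260892,
        1.37078053, -0.05691661]), 'qvel': array([ 0.00176151, -0.00054266, -0.00131115, -0.00357243, -0.00047982,
        0.00242932,  0.0002457 ]), 'tau': array([-9.40056962e-04, -4.92571807e+01, -4.06235782e-01, -3.13397419e+01,
       -6.42072642e-02,  3.94669280e-02,  5.78363597e-05]), 'tool_pos': array([ 0.20906142, -0.61498323,  0.24057118]), 'tool_rot': array([-8.28395374e-04,  9.86599740e-01,  1.63157068e-01, -1.93233709e-04]), 'ft_force': array([0.0936374 , 0.54343925, 1.00064544]), 'wrist_torque': array([ 0.01021708, -0.02238035, -0.00947293]), 'gripper_force': 0.0, 'grip_width': 0.08720609758766248}
```

View pics/top0.png

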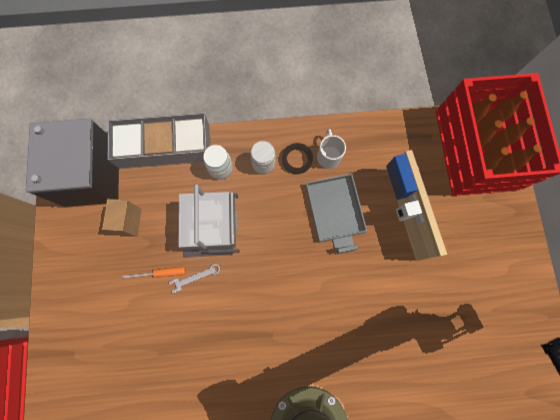

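View pics/scene0.png

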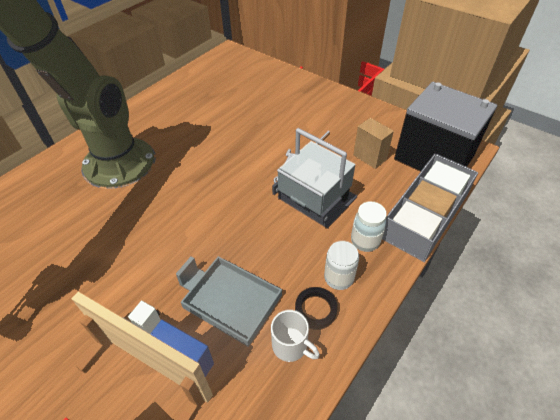

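The top view shows the caddy/stand around (208,222) with its mouth to the right, the tray at (336,208) with its tab at (344,243), and the board at (425,205). Coffee can, jar, tape and mug stand further out, and the tools are near (180,275). I'll enlarge the key part to pick corners.

Run:
```python
import pickle,cv2
c=pickle.load(open("top.pkl","rb"))
i=cv2.cvtColor(c["img"],cv2.COLOR_RGB2BGR)[140:275,170:450]
i=cv2.resize(i,None,fx=2.85,fy=2.85,interpolation=cv2.INTER_CUBIC)
cv2.imwrite("pics/crop0.png",i);print(i.shape)
```

```text
(385, 798, 3)
```

View pics/crop0.png

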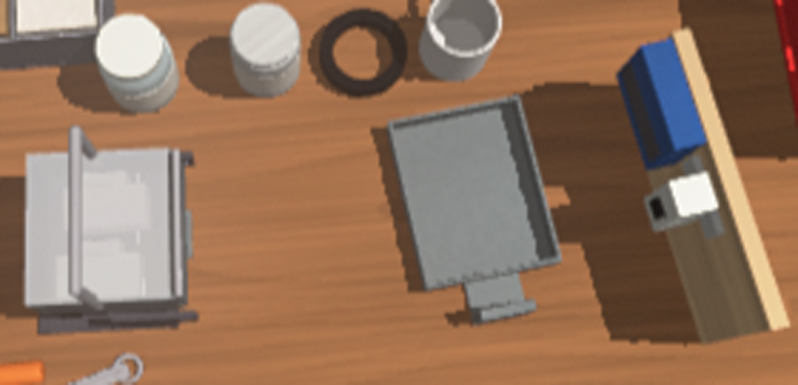

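Run:
```python
import pickle
from h import *
np.set_printoptions(precision=4,suppress=True)
c=pickle.load(open("top.pkl","rb"))
f=lambda u,v,z:onz(c,170+u/2.85,140+v/2.85,z)[:2]
t=[f(u,v,.03) for u,v in((388,122),(520,96),(562,262),(428,290))]
print("tray",np.mean(t,0),t, [np.linalg.norm(t[i]-t[i-1]) for i in range(4)])
e=[(t[0]+t[3])/2-(t[1]+t[2])/2]; print("tray yaxis ang",np.degrees(np.arctan2(e[0][1],e[0][0])))
x=t[0]+t[1]-t[2]-t[3];print("tray x ang",np.degrees(np.arctan2(x[1],x[0])))
print("tab top",f(503,305,.055))
b=[f(672,33,.18),f(768,328,.18)];print("board top front",b,np.mean(b,0),np.linalg.norm(b[0]-b[1]),"foot",f(705,342,0)); d=b[0]-b[1];print(np.degrees(np.arctan2(d[1],d[0])))
bar=[f(75,128,.225),f(82,293,.225)];print("bar",bar,np.mean(bar,0));d=bar[0]-bar[1];print(np.degrees(np.arctan2(d[1],d[0])))
l=[f(u,v,.14) for u,v in((25,155),(180,150),(185,300),(25,305))];print("lid",l,np.mean(l,0))
print("objs",[f(*p) for p in((135,45,.11),(265,28,.12),(362,52,.02),(463,20,.09),(130,360,0.01))])
```

```text
tray [ 0.6184 -0.1508] [array([ 0.7042, -0.065 ]), array([ 0.7216, -0.2147]), array([ 0.5327, -0.2354]), array([ 0.5151, -0.0883])] [np.float64(0.1905725093102855), np.float64(0.15070908753476384), np.float64(0.1900547869736442), np.float64(0.14814576057570972)]
tray yaxis ang 96.72053699837377
tray x ang 6.642087627898966
tab top [ 0.4899 -0.1613]
board top front [array([ 0.7295, -0.3369]), array([ 0.436 , -0.3788])] [ 0.5827 -0.3579] 0.2965007694607089 foot [ 0.4363 -0.3858]
8.122455288918111
bar [array([0.6692, 0.2433]), array([0.5168, 0.2431])] [0.593  0.2432]
0.07682046710611112
lid [array([0.6708, 0.3099]), array([0.6627, 0.1562]), array([0.5132, 0.1605]), array([0.5217, 0.3142])] [0.5921 0.2352]
objs [array([0.788, 0.199]), array([0.7915, 0.0619]), array([ 0.7915, -0.0452]), array([ 0.7939, -0.1506]), array([0.4702, 0.2355])]
```

Call:
arm_command(
  deltas=[
    [[0.2,0.25,0.1,0,0,0.05,0.1],[0.4,0.5,0.25,0,0,0.1,0.1],[0.6,0.75,0.4,0,0,0.15,0.1],[0.8,1,0.4,0,0,0.18,0.1],[0.8,1,0.4,0,0,0.22,0.1],[0.8,1,0.4,0,0,0.22,0.1]],
  ],
  grip_force=20,
)

```text
clock: 0.6
tool_pos: [0.337, -0.4582, 0.3037]
tool_rot: [0.001, 0.868, 0.496, 0.003]
ft_force: [1.1, -0.4, 0.8]
grip_width: 0.055
gripper_force: 0.0
```

Call:
arm_command(
  deltas=[
    [[0.1,0.25,0,0,0,0.04,0.1],[0.3,0.5,0,0,0,0.08,0.1],[0.5,0.75,0,0,0,0.12,0.1],[0.6,1,0,0,0,0.16,0.1],[0.6,1,0,0,0,0.21,0.1],[0.6,1,0,0,0,0.21,0.1]],
  ],
)

```text
clock: 1.1
tool_pos: [0.422, -0.3102, 0.3017]
tool_rot: [-0.0, 0.663, 0.749, 0.001]
ft_force: [0.0, -0.4, -0.6]
grip_width: 0.0396
gripper_force: 0.0
```

Call:
arm_command(
  deltas=[
    [[0.1,0.25,0,0,0,0,0.1],[0.2,0.5,-0.2,0,0,0,0.1],[0.3,0.75,-0.4,0,0,0,0.1],[0.4,0.93,-0.6,0,0,0,0.1],[0.4,0.93,-0.8,0,0,0,0.1],[0.4,0.93,-1,0,0,0,0.1],[0.4,0.93,-1,0,0,0,0.1],[0.4,0.93,-1,0,0,0,0.1]],
  ],
)

```text
clock: 1.77
tool_pos: [0.4779, -0.1756, 0.1504]
tool_rot: [-0.002, 0.668, 0.744, -0.001]
ft_force: [0.1, -0.2, 0.8]
grip_width: 0.039
gripper_force: 0.0
```

Run:
```python
from h import *
o=robot.get_obs();print(o["clock"],o["tool_pos"],o["tool_rot"],o["qpos"],o["grip_width"])
c=cam("wrist"); save(c,"w1.png"); print(c["o"],c["R"],c["K"])
import pickle; pickle.dump(c,open("w1.pkl","wb"))
```

```text
1.7667 [ 0.47785972 -0.17564849  0.15041178] [-1.96047337e-03  6.67862218e-01  7.44282109e-01 -5.97863011e-04] [ 0.82532374  0.12693421 -0.5569571   1.89140678  0.07273591  1.14732022
  0.34990847] 0.03896307866357377
[ 0.46956235 -0.10065767  0.29330012] [[ 0.99423156 -0.10402905 -0.02610688]
 [ 0.10720967  0.95685393  0.27006787]
 [-0.00311443 -0.27130891  0.96248729]] [[325.1922621    0.         272.98653074]
 [  0.         325.1922621  212.29614248]
 [  0.           0.           1.        ]]
```

View pics/w1.png

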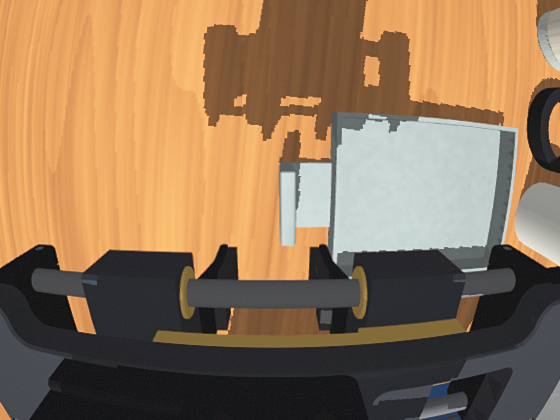

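The wrist picture shows the tab's top edge from about (288,165) to (288,245), with the tray to its right, between the fingers at (220..325, 260).

Run:
```python
from h import *
import pickle
c=pickle.load(open("w1.pkl","rb"))
for p in((288,165),(288,205),(288,245)): print(onz(c,*p,.055,True))
for p in((333,113),(517,129)): print(onz(c,*p,.03,True))
```

```text
[ 0.48314135 -0.13033196  0.055     ]
[ 0.48671127 -0.16058833  0.055     ]
[ 0.49063494 -0.19282514  0.055     ]
[ 0.51587122 -0.08665119  0.03      ]
[ 0.70605756 -0.06402588  0.03      ]
```

Call:
arm_command(
  deltas=[
    [[0.067,0.03,-0.15,0,0,0,0.1],[0.067,0.03,-0.35,0,0,0,0.1],[0.067,0.03,-0.55,0,0,0,0.1],[0.067,0.03,-0.66,0,0,0,0.1],[0.067,0.03,-0.72,0,0,0,0.1],[0.067,0.03,-0.72,0,0,0,0.1],[0.067,0.03,-0.72,0,0,0,1],[0.067,0.03,-0.72,0,0,0,1],[0.067,0.03,-0.72,0,0,0,1],[0.067,0.03,-0.72,0,0,0,1],[0.067,0.03,-0.72,0,0,0,1],[0.067,0.03,-0.72,0,0,0,1]],
  ],
  grip_force=25,
)

```text
clock: 2.82
tool_pos: [0.4896, -0.1715, 0.0443]
tool_rot: [0.001, 0.668, 0.744, -0.0]
ft_force: [-1.7, 0.1, 4.5]
grip_width: 0.0118
gripper_force: 25.0
```

Run:
```python
from h import *
o=robot.get_obs();print(o["clock"],o["tool_pos"],o["tool_rot"],o["grip_width"],o["gripper_force"],o["ft_force"])
```

```text
2.8167 [ 0.48962994 -0.17153586  0.04434676] [ 5.08208142e-04  6.67819232e-01  7.44323327e-01 -3.42165306e-06] 0.011848909160267087 24.980935966596007 [-1.70175661  0.10303939  4.47371126]
```

Call:
arm_command(
  deltas=[
    [[-0.01,0.04,0,0,0,-0.002,1],[-0.02,0.1,0,0,0,-0.004,1],[-0.03,0.18,0,0,0,-0.006,1],[-0.04,0.26,0,0,0,-0.008,1],[-0.05,0.34,0,0,0,-0.01,1],[-0.06,0.42,0,0,0,-0.012,1],[-0.07,0.5,0,0,0,-0.014,1],[-0.08,0.58,0,0,0,-0.016,1],[-0.09,0.66,0,0,0,-0.018,1],[-0.1,0.74,0,0,0,-0.02,1],[-0.115,0.8,0,0,0,-0.022,1],[-0.125,0.86,0,0,0,-0.023,1],[-0.125,0.86,0,0,0,-0.023,1]],
  ],
)

```text
clock: 3.9
tool_pos: [0.4707, -0.0397, 0.0443]
tool_rot: [0.0, 0.694, 0.72, 0.001]
ft_force: [-1.5, 2.6, 8.0]
grip_width: 0.0119
gripper_force: 25.0
```

Call:
arm_command(
  deltas=[
    [[-0.01,0.04,0,0,0,-0.002,1],[-0.02,0.1,0,0,0,-0.004,1],[-0.03,0.18,0,0,0,-0.006,1],[-0.04,0.26,0,0,0,-0.008,1],[-0.05,0.34,0,0,0,-0.01,1],[-0.06,0.42,0,0,0,-0.012,1],[-0.07,0.48,0,0,0,-0.014,1],[-0.08,0.54,0,0,0,-0.016,1],[-0.09,0.6,0,0,0,-0.018,1],[-0.1,0.66,0,0,0,-0.02,1],[-0.115,0.72,0,0,0,-0.022,1],[-0.125,0.75,0,0,0,-0.023,1],[-0.125,0.75,0,0,0,-0.023,1],[-0.125,0.75,0,0,0,-0.023,1]],
  ],
)

```text
clock: 5.07
tool_pos: [0.4518, 0.072, 0.0443]
tool_rot: [0.0, 0.719, 0.695, 0.001]
ft_force: [-0.7, 1.1, 8.1]
grip_width: 0.0118
gripper_force: 25.0
```

Run:
```python
from h import *
c=cam("top");i=cv2.cvtColor(c["img"],cv2.COLOR_RGB2BGR)[130:290,150:350]
import pickle;pickle.dump(c,open("top1.pkl","wb"))
cv2.imwrite("pics/t1.png",cv2.resize(i,None,fx=3.5,fy=3.5,interpolation=cv2.INTER_CUBIC))
```

```text
(no output)
```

View pics/t1.png

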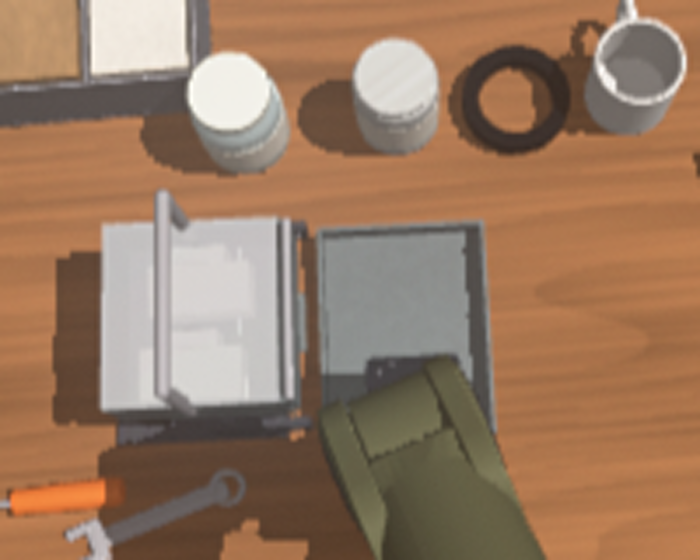

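The top picture shows the tray's far edge from (318,232) to (485,222) in the crop, squared up, with a gap of about 15 px to the caddy's mouth (lid edge (290,217) to (295,400)).

Run:
```python
import pickle
from h import *
np.set_printoptions(precision=4,suppress=True)
c=pickle.load(open("top1.pkl","rb"))
f=lambda u,v,z:onz(c,150+u/3.5,130+v/3.5,z)[:2]
a,b=f(318,231,.03),f(485,222,.03);print("far edge",a,b,"center",(a+b)/2-[.095,0],np.degrees(np.arctan2(*(a-b)[::-1])))
b2=[f(163,192,.226),f(163,393,.226)];print("bar",b2,np.mean(b2,0))
l=[f(u,v,.14) for u,v in((102,225),(285,218),(290,402),(102,410))];print("lid",l)
print("cheeks",f(306,225,.05),f(310,422,.05))
```

```text
far edge [0.679 0.143] [ 0.6745 -0.0065] center [0.5818 0.0682] 88.28115779105718
bar [array([0.669 , 0.2424]), array([0.5184, 0.2484])] [0.5937 0.2454]
lid [array([0.671 , 0.3088]), array([0.6642, 0.1611]), array([0.5148, 0.1661]), array([0.5212, 0.3132])]
cheeks [0.6803 0.1517] [0.5076 0.1593]
```

Call:
arm_command(
  deltas=[
    [[0.01,0.04,0,0,0,0,1],[0.02,0.08,0,0,0,-0.001,1],[0.03,0.12,0,0,0,-0.002,1],[0.04,0.15,0,0,0,-0.002,1],[0.04,0.18,0,0,0,-0.002,1],[0.04,0.2,0,0,0,-0.002,1],[0.04,0.21,0,0,0,-0.002,1],[0.04,0.21,0,0,0,-0.002,1],[0.04,0.21,0,0,0,-0.002,1]],
  ],
)

```text
clock: 5.87
tool_pos: [0.458, 0.1022, 0.0443]
tool_rot: [0.0, 0.722, 0.692, 0.0]
ft_force: [-0.4, -2.0, 6.5]
grip_width: 0.012
gripper_force: 25.0
```

Call:
arm_command(
  deltas=[
    [[0,0,0,0,0,0,0.1],[0,0,0,0,0,0,0.1],[0,0,0,0,0,0,0.1],[0,0,0,0,0,0,0.1],[0,0,0.2,0,0,0,0.1],[0,0,0.45,0,0,0,0.1],[0,0,0.7,0,0,0,0.1],[0,0,1,0,0,0,0.1],[0,0,1,0,0,0,0.1]],
  ],
)

```text
clock: 6.62
tool_pos: [0.4616, 0.103, 0.2005]
tool_rot: [0.004, 0.722, 0.692, 0.004]
ft_force: [1.8, 0.8, 0.9]
grip_width: 0.0393
gripper_force: 0.0
```

Call:
arm_command(
  deltas=[
    [[0,0,0.25,0,0,0,1],[0,0,0.5,0,0,0,1],[0,0,0.75,0,0,0,1],[0.1,0.1,0.75,0,0,0,1],[0.3,0.35,0.75,0,0,0,1],[0.5,0.6,0.75,0,0,0,1],[0.7,0.8,0.75,0,0,0,1],[0.9,1,0.75,0,0,0,1],[0.9,1,0.75,0,0,0,1],[0.9,1,0.75,0,0,0,1]],
  ],
)

```text
clock: 7.45
tool_pos: [0.5934, 0.255, 0.3032]
tool_rot: [-0.003, 0.721, 0.693, -0.0]
ft_force: [-1.5, -0.4, 0.1]
grip_width: 0.0007
gripper_force: 0.0
```

Call:
arm_command(
  deltas=[
    [[0,0.15,0,0,0,0,1],[0,0.3,0,0,0,0,1],[0,0.3,0,0,0,0,1],[0,0.3,-0.15,0,0,0,1],[0,0.3,-0.35,0,0,0,1],[0,0.3,-0.5,0,0,0,1],[0,0.3,-0.55,0,0,0,1],[0,0.3,-0.55,0,0,0,1]],
  ],
)

```text
clock: 8.12
tool_pos: [0.5917, 0.2945, 0.2214]
tool_rot: [-0.0, 0.722, 0.691, -0.002]
ft_force: [-0.3, 0.2, 0.4]
grip_width: 0.0005
gripper_force: 0.0
```

Run:
```python
from h import *
o=robot.get_obs();print(o["clock"],o["tool_pos"],o["qpos"],o["grip_width"],o["ft_force"])
c=cam("scene");save(c,"s2.png")
c=cam("top")
i=cv2.cvtColor(c["img"],cv2.COLOR_RGB2BGR)[130:290,150:350];cv2.imwrite("pics/t2.png",cv2.resize(i,None,fx=3.5,fy=3.5,interpolation=cv2.INTER_CUBIC))
```

```text
8.1167 [0.59168704 0.29448261 0.22141581] [ 0.09113897  0.47542026 -0.82088659  1.42221748  0.34715895  1.39748576
 -0.77869108] 0.000505708122333759 [-0.321769    0.16301625  0.40202079]
```

View pics/s2.png

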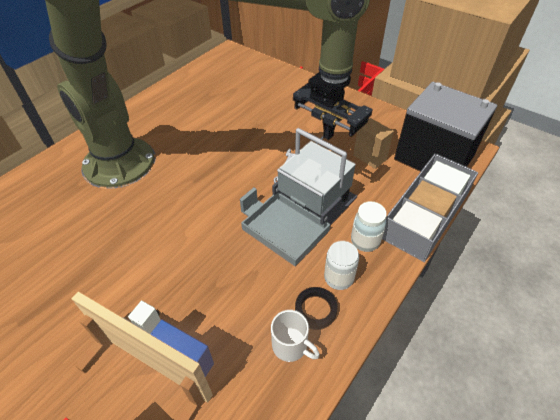

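The scene picture shows the tray flush under the caddy's mouth (tray around (288,222)) and the fingers standing behind the bail near (328,130). Next I start tipping, slowly.

Call:
arm_command(
  deltas=[
    [[0,-0.08,0,0,0,0,1],[0,-0.16,0,0,0,0,1],[0,-0.2,0,0,0,0,1],[0,-0.23,0,0,0,0,1],[0,-0.26,0,0,0,0,1],[0,-0.29,0,0,0,0,1],[0,-0.32,0,0,0,0,1],[0,-0.35,0,0,0,0,1],[0,-0.38,0,0,0,0,1],[0,-0.41,0,0,0,0,1],[0,-0.44,0,0,0,0,1],[0,-0.47,0,0,0,0,1],[0,-0.5,0,0,0,0,1],[0,-0.53,0,0,0,0,1],[0,-0.56,0,0,0,0,1],[0,-0.58,0,0,0,0,1],[0,-0.6,0,0,0,0,1],[0,-0.6,0,0,0,0,1]],
  ],
)

```text
clock: 9.72
tool_pos: [0.593, 0.2048, 0.2232]
tool_rot: [0.0, 0.723, 0.691, -0.001]
ft_force: [-0.5, 2.1, 0.1]
grip_width: 0.0001
gripper_force: 1.1
```

```bash
cat > q.py <<'E'
import sys
from h import *
o=robot.get_obs();print(o["clock"],o["tool_pos"],o["ft_force"])
c=cam("scene");d=cam("top");n=sys.argv[1]
B=lambda c,a:cv2.resize(cv2.cvtColor(c["img"],cv2.COLOR_RGB2BGR)[a[0]:a[1],a[2]:a[3]],(400,400),interpolation=cv2.INTER_CUBIC)
cv2.imwrite("pics/"+n,np.hstack([B(c,(120,270,220,370)),B(d,(160,310,170,320))]))
E
python3 q.py q3.png
```

```text
9.7167 [0.5929575  0.20480769 0.22317016] [-0.46878979  2.13306163  0.1496614 ]
```

View pics/q3.png

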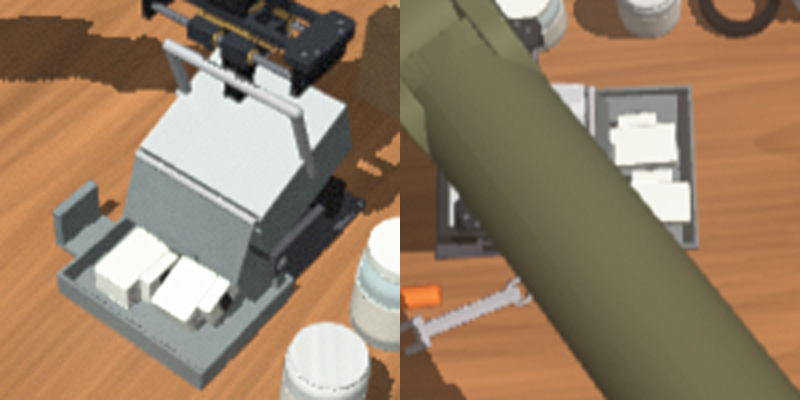

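The picture shows both breakers lying flat in the tray (scene crop (130,265) and (195,290)) against its outer wall, clear of the flap. Now I lower the caddy gently.

Call:
arm_command(
  deltas=[
    [[0,0.02,0,0,0,0,1],[0,0.04,0,0,0,0,1],[0,0.07,0,0,0,0,1],[0,0.1,0,0,0,0,1],[0,0.13,0,0,0,0,1],[0,0.16,0,0,0,0,1],[0,0.19,0,0,0,0,1],[0,0.22,0,0,0,0,1],[0,0.25,0,0,0,0,1],[0,0.28,0,0,0,0,1],[0,0.3,0,0,0,0,1],[0,0.32,0,0,0,0,1],[0,0.34,0,0,0,0,1],[0,0.36,0,0,0,0,1],[0,0.38,0,0,0,0,1],[0,0.4,0,0,0,0,1],[0,0.43,0,0,0,0,1],[0,0.48,0,0,0,0,1],[0,0.54,0,0,0,0,1],[0,0.6,0,0,0,0,1]],
  ],
)

```text
clock: 11.48
tool_pos: [0.593, 0.297, 0.2236]
tool_rot: [0.0, 0.722, 0.692, -0.0]
ft_force: [0.3, 0.4, -0.4]
grip_width: 0.0005
gripper_force: 0.0
```

Call:
arm_command(
  deltas=[
    [[0,0,0.2,0,0,0,1],[0,0,0.4,0,0,0,1],[0,0,0.55,0,0,0,1],[-0.1,-0.1,0.55,0,0,0,0.1],[-0.3,-0.35,0.55,0,0,0,0.1],[-0.5,-0.6,0.55,0,0,0,0.1],[-0.7,-0.85,0.55,0,0,0,0.1],[-0.9,-1,0.55,0,0,0,0.1],[-0.9,-1,0.55,0,0,0,0.1],[-0.9,-1,0.55,0,0,0,0.1]],
  ],
)

```text
clock: 12.32
tool_pos: [0.4562, 0.144, 0.3066]
tool_rot: [0.002, 0.724, 0.69, -0.001]
ft_force: [0.7, -0.3, -0.6]
grip_width: 0.0358
gripper_force: 0.0
```

```bash
python3 q.py q4.png; python3 -c "
from h import *
c=cam('wrist');save(c,'w4.png')"
```

```text
12.3167 [0.45618228 0.14404313 0.30662866] [ 0.71092084 -0.31596029 -0.60806287]
```

View pics/q4.png

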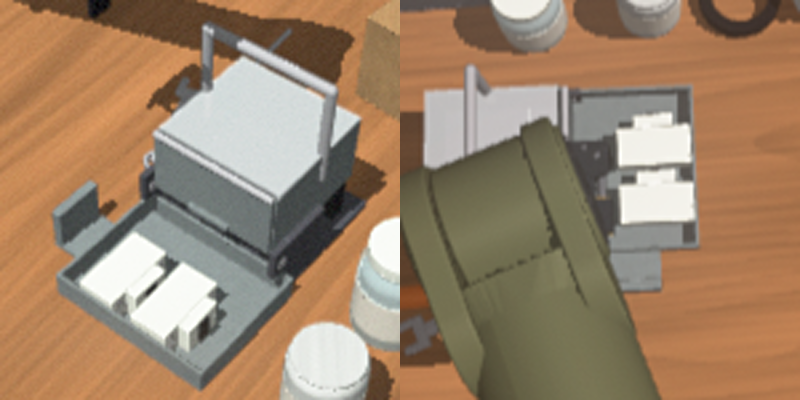

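The caddy is down with its flap shut and both breakers are flat in the tray. I'll re-measure the tray and tab before grasping again: tray corners at (572,92), (688,90), (698,247), tab top at about (635,258).

Run:
```python
import pickle
from h import *
np.set_printoptions(precision=4,suppress=True)
c=pickle.load(open("top1.pkl","rb"))
g=lambda u,v,z:onz(c,170+(u-400)/2.6667,160+v/2.6667,z)[:2]
print([g(*p,.03) for p in((572,92),(690,88),(698,247))],"tab top",g(635,257,.055),g(659,260,.055),"tabbottom",g(635,290,.006))
```

```text
[array([0.6856, 0.1625]), array([0.6786, 0.0241]), array([0.4923, 0.0313])] tab top [0.485  0.1024] [0.4794 0.0762] tabbottom [0.4519 0.1071]
```

View pics/w4.png

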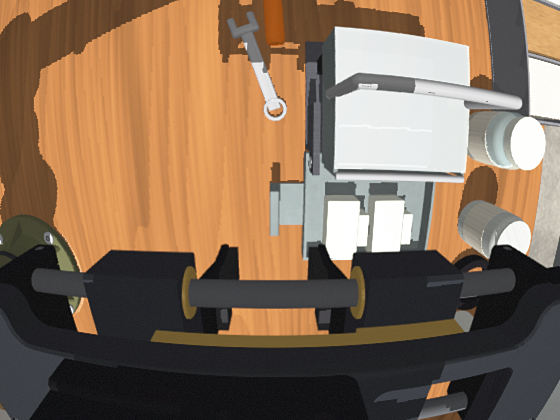

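The wrist picture shows the tab's top from about (276,165) to (276,235), and the tray still flush against the stand with both breakers in it.

Run:
```python
from h import *
c=cam("wrist")
for p in((276,165),(276,235)): print(onz(c,*p,.055,True))
```

```text
[0.46274854 0.17123892 0.055     ]
[0.45913505 0.08098284 0.055     ]
```

Call:
arm_command(
  deltas=[
    [[0.02,-0.15,0,0,0,0,0.1],[0.02,-0.28,-0.2,0,0,0,0.1],[0.02,-0.28,-0.45,0,0,0,0.1],[0.02,-0.28,-0.7,0,0,0,0.1],[0.02,-0.28,-1,0,0,0,0.1],[0.02,-0.28,-1,0,0,0,0.1],[0.02,-0.28,-1,0,0,0,0.1]],
  ],
)

```text
clock: 13.1
tool_pos: [0.4595, 0.106, 0.1542]
tool_rot: [-0.003, 0.721, 0.693, -0.001]
ft_force: [-0.1, -0.4, 0.7]
grip_width: 0.0391
gripper_force: 0.0
```

Call:
arm_command(
  deltas=[
    [[0,-0.02,-0.15,0,0,0,0.1],[0,-0.02,-0.35,0,0,0,0.1],[0,-0.02,-0.55,0,0,0,0.1],[0,-0.02,-0.67,0,0,0,0.1],[0,-0.02,-0.73,0,0,0,0.1],[0,-0.02,-0.73,0,0,0,0.1],[0,-0.02,-0.73,0,0,0,1],[0,-0.02,-0.73,0,0,0,1],[0,-0.02,-0.73,0,0,0,1],[0,-0.02,-0.73,0,0,0,1],[0,-0.02,-0.73,0,0,0,1],[0,-0.02,-0.73,0,0,0,1]],
  ],
  grip_force=30,
)

```text
clock: 14.1
tool_pos: [0.4604, 0.1015, 0.047]
tool_rot: [0.0, 0.722, 0.692, -0.001]
ft_force: [-3.3, -1.5, 5.7]
grip_width: 0.0116
gripper_force: 30.0
```

Call:
arm_command(
  deltas=[
    [[-0.002,-0.02,0,0,0,0,1],[-0.005,-0.05,0,0,0,0.001,1],[-0.01,-0.1,0,0,0,0.002,1],[-0.016,-0.16,0,0,0,0.004,1],[-0.023,-0.23,0,0,0,0.005,1],[-0.03,-0.3,0,0,0,0.007,1],[-0.038,-0.38,0,0,0,0.008,1],[-0.045,-0.46,0,0,0,0.01,1],[-0.053,-0.54,0,0,0,0.011,1],[-0.06,-0.62,0,0,0,0.013,1],[-0.068,-0.7,0,0,0,0.015,1],[-0.075,-0.78,0,0,0,0.016,1],[-0.082,-0.84,0,0,0,0.018,1],[-0.087,-0.88,0,0,0,0.019,1],[-0.087,-0.893,0,0,0,0.019,1],[-0.087,-0.893,0,0,0,0.019,1]],
  ],
)

```text
clock: 15.43
tool_pos: [0.4482, -0.0336, 0.0471]
tool_rot: [0.001, 0.702, 0.713, -0.0]
ft_force: [1.1, 0.2, 4.7]
grip_width: 0.0121
gripper_force: 30.0
```

Call:
arm_command(
  deltas=[
    [[-0.002,-0.02,0,0,0,0,1],[-0.005,-0.05,0,0,0,0.001,1],[-0.01,-0.1,0,0,0,0.002,1],[-0.016,-0.16,0,0,0,0.004,1],[-0.023,-0.23,0,0,0,0.005,1],[-0.03,-0.3,0,0,0,0.007,1],[-0.038,-0.38,0,0,0,0.008,1],[-0.045,-0.46,0,0,0,0.01,1],[-0.053,-0.54,0,0,0,0.011,1],[-0.06,-0.62,0,0,0,0.013,1],[-0.068,-0.7,0,0,0,0.015,1],[-0.075,-0.78,0,0,0,0.016,1],[-0.082,-0.84,0,0,0,0.018,1],[-0.087,-0.88,0,0,0,0.019,1],[-0.087,-0.893,0,0,0,0.019,1],[-0.087,-0.893,0,0,0,0.019,1]],
  ],
)

```text
clock: 16.77
tool_pos: [0.4349, -0.1673, 0.047]
tool_rot: [0.0, 0.68, 0.734, -0.0]
ft_force: [-1.1, 0.4, 6.5]
grip_width: 0.0119
gripper_force: 30.0
```

Call:
arm_command(
  deltas=[
    [[-0.002,-0.02,0,0,0,0,1],[-0.005,-0.05,0,0,0,0.001,1],[-0.01,-0.1,0,0,0,0.003,1],[-0.016,-0.16,0,0,0,0.005,1],[-0.023,-0.23,0,0,0,0.007,1],[-0.03,-0.3,0,0,0,0.01,1],[-0.038,-0.38,0,0,0,0.012,1],[-0.045,-0.45,0,0,0,0.015,1],[-0.053,-0.52,0,0,0,0.016,1],[-0.06,-0.58,0,0,0,0.017,1],[-0.068,-0.63,0,0,0,0.018,1],[-0.075,-0.67,0,0,0,0.019,1],[-0.075,-0.69,0,0,0,0.019,1],[-0.075,-0.7,0,0,0,0.019,1],[-0.075,-0.7,0,0,0,0.019,1]],
  ],
)

```text
clock: 18.02
tool_pos: [0.4236, -0.2714, 0.047]
tool_rot: [0.0, 0.657, 0.754, 0.0]
ft_force: [0.9, 3.2, 6.9]
grip_width: 0.012
gripper_force: 30.1
```

Run:
```python
from h import *
o=robot.get_obs();print(o["clock"],o["tool_pos"],o["tool_rot"],o["ft_force"])
c=cam("top");i=cv2.cvtColor(c["img"],cv2.COLOR_RGB2BGR)[120:280,250:450]
import pickle;pickle.dump(c,open("top5.pkl","wb"))
cv2.imwrite("pics/t5.png",cv2.resize(i,None,fx=3.5,fy=3.5,interpolation=cv2.INTER_CUBIC))
```

```text
18.0167 [ 0.42356992 -0.27143676  0.04703678] [3.03213173e-05 6.57103950e-01 7.53799972e-01 8.07189904e-06] [0.88868605 3.18945869 6.92521153]
```

View pics/t5.png

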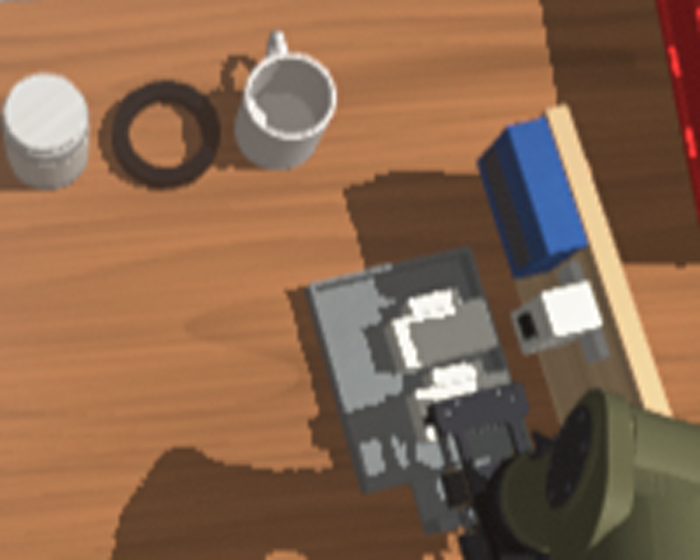

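The top picture shows the tray at the board with both breakers inside: rim corners (310,287), (472,250), (363,492); board top front edge (546,112) to (640,405).

Run:
```python
import pickle
from h import *
np.set_printoptions(precision=4,suppress=True)
c=pickle.load(open("top5.pkl","rb"))
f=lambda u,v,z:onz(c,250+u/3.5,120+v/3.5,z)[:2]
a,b,d=f(310,287,.03),f(472,250,.03),f(363,492,.03)
t=(b+d)/2;x=a-d;y=a-b
print(a,b,d,"center",t,np.degrees(np.arctan2(x[1],x[0])),np.degrees(np.arctan2(y[1],y[0]))-90)
p=[f(548,113,.18),f(636,405,.18)];e=p[0]-p[1];an=np.arctan2(e[1],e[0]);print(p,np.degrees(an))
for o in(np.array([.583,-.3595]),):
    r=t-o;an=np.radians(8.1);print("tray in board",r@[np.cos(an),np.sin(an)],r@[-np.sin(an),np.cos(an)])
```

```text
[ 0.6337 -0.1594] [ 0.6552 -0.3086] [ 0.4499 -0.1827] center [ 0.5525 -0.2457] 7.22787759894985 8.164710720742889
[array([ 0.7272, -0.3388]), array([ 0.4885, -0.3675])] 6.859451212071753
tray in board -0.014144613166689515 0.11699161662541945
```

Call:
arm_command(
  deltas=[
    [[0,-0.02,0,0,0,0,1],[-0.005,-0.05,0,0,0,0,1],[-0.01,-0.08,0,0,0,0,1],[-0.015,-0.11,0,0,0,0,1],[-0.015,-0.14,0,0,0,0,1],[-0.015,-0.165,0,0,0,0,1],[-0.015,-0.18,0,0,0,0,1],[-0.015,-0.18,0,0,0,0,1],[-0.015,-0.18,0,0,0,0,1]],
  ],
)

```text
clock: 18.82
tool_pos: [0.4214, -0.2986, 0.0471]
tool_rot: [0.0, 0.657, 0.754, -0.0]
ft_force: [0.1, 1.8, 7.1]
grip_width: 0.0118
gripper_force: 30.0
```

Call:
arm_command(
  deltas=[
    [[0,0,0,0,0,0,0.1],[0,0,0,0,0,0,0.1],[0,0,0,0,0,0,0.1],[0,0,0,0,0,0,0.1],[0,0,0.15,0,0,0,0.1],[0,0,0.35,0,0,0,0.1],[0,0,0.6,0,0,0,0.1],[0,0,0.8,0,0,0,0.1],[0,0,1,0,0,0,0.1],[0,0,1,0,0,0,0.1]],
  ],
)

```text
clock: 19.65
tool_pos: [0.424, -0.3003, 0.2027]
tool_rot: [0.005, 0.657, 0.753, -0.0]
ft_force: [1.4, -0.1, -0.1]
grip_width: 0.0391
gripper_force: 0.0
```

Call:
arm_command(
  deltas=[
    [[0,0.1,0.25,0,0,0,0.1],[0,0.3,0.5,0,0,0,0.1],[0,0.55,0.7,0,0,0,0.1],[0,0.8,0.7,0,0,0,0.1],[0,1,0.7,0,0,0,0.1],[0,1,0.7,0,0,0,0.1],[0,1,0.7,0,0,0,0.1]],
  ],
)

```text
clock: 20.23
tool_pos: [0.4213, -0.1465, 0.3017]
tool_rot: [0.001, 0.656, 0.755, -0.001]
ft_force: [-0.8, -0.8, -0.5]
grip_width: 0.0391
gripper_force: 0.0
```

Call:
arm_command(
  deltas=[
    [[0,0.2,0,0,0,0,0.1],[0,0.45,0,0,0,0,0.1],[0,0.7,0,0,0,0,0.1],[0,0.95,0,0,0,0,0.1],[0,1,0,0,0,0,0.1],[0,1,0,0,0,0,0.1]],
  ],
)

```text
clock: 20.73
tool_pos: [0.4212, 0.0033, 0.3013]
tool_rot: [0.0, 0.656, 0.755, -0.0]
ft_force: [0.4, -0.8, 0.2]
grip_width: 0.0392
gripper_force: 0.0
```

Run:
```python
from h import *
o=robot.get_obs();print(o["clock"],o["tool_pos"],o["ft_force"])
c=cam("top");i=cv2.cvtColor(c["img"],cv2.COLOR_RGB2BGR)[120:290,170:450]
cv2.imwrite("pics/t6.png",cv2.resize(i,None,fx=2.85,fy=2.85,interpolation=cv2.INTER_CUBIC))
```

```text
20.7333 [0.42122827 0.00327589 0.30132261] [ 0.44769239 -0.8357297   0.19243996]
```

View pics/t6.png

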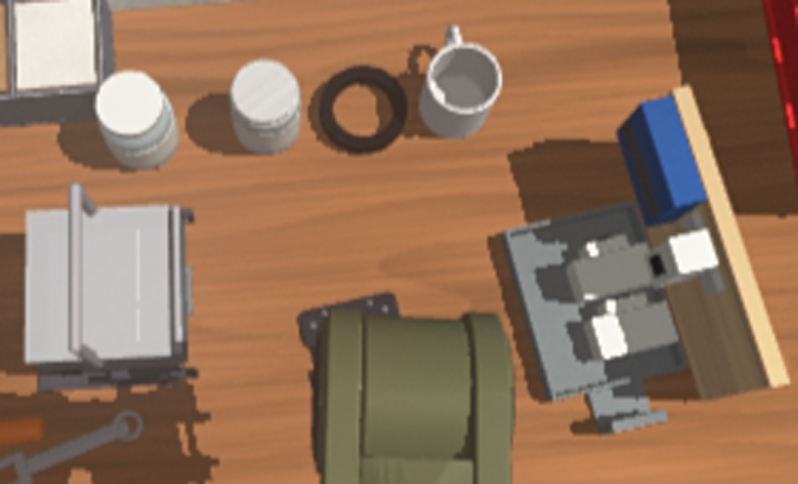

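The picture shows the tray square at the board's foot with both breakers in it: inner rim edge (503,235) to (552,400), caddy down, bystanders unmoved. One quick numeric check, then I hand in.

Run:
```python
import pickle
from h import *
c=pickle.load(open("top5.pkl","rb"))
f=lambda u,v,z:onz(c,170+u/2.85,120+v/2.85,z)[:2]
a,d=f(503,235,.03),f(552,400,.03);an=np.radians(8.1);Y=np.array([-np.sin(an),np.cos(an)]);X=np.array([Y[1],-Y[0]])
t=(a+d)/2-.075*Y
for o in(np.array([.583,-.3595]),f(705,398,0)+.15*X): print("board",o,"tray",(t-o)@X,(t-o)@Y)
print(np.degrees(np.arctan2(*(a-d)[::-1])))
```

```text
board [ 0.583  -0.3595] tray -0.020799068111843306 0.09076289860464136
board [ 0.58585906 -0.36481505] tray -0.022880702949350015 0.0964277706121354
9.01895043149936
```

```bash
python3 -c "
from h import *
print(robot.close_job())"
```

```text
the job is handed in; nothing more can be done
None
```

I handed the job in at about 21 s, but the hand-in returned no verdict. By my last camera check, the tray holds both breakers about 16–21 mm off the board's foot, 21–23 mm off centre and nearly square (about 1°), and the caddy is down with its flap shut and the bystanders unmoved.

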